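# Clip a freshly painted lamp shade on the drying bar

### The job

Pick up the freshly sprayed lamp shade by the black grip of its latch hook and push the hook's mouth down onto the bar of the drying stand until the sprung safety latch has snapped shut under the bar, then leave it hanging there upright. Push no harder than it needs, keep your fingers and the stand off the wet shade, and leave everything else on the table where it is.

Things in the scene. Friction and masses are not known exactly. Their poses are not given: they have to be found in the camera images.
- hanger_grip (a point): Centre of the black grip block (16 x 40 x 36 mm in x, y, z) on top of the hanger, which is one rigid piece of about 0.3 kg: grip, latch hook, lamp shade below, standing on its rim 190 mm under this point. z up; x runs from the hook's spine to its open tip. Pinch the grip across its 16 mm (x). The hook's crown starts 28 mm under this point.
- hook_seat (a point): Where the bar's centre lies when seated, 43 mm under the grip's centre, axes as the grip. Top of the throat: a slot 20 mm wide (x -10 to 10), 12 mm thick in y, closed above by the crown, open below between spine (-x) and tip leg (+x). The tip ends 37 mm below the seat, flared out to x 28. Bar and throat leave 10 mm play in x.
- hook_gap (a point): Middle of the open gap under the hook's tip, 51 mm under the seat. The gap is 28 mm high and open to +x; the spine bounds it at x -10, the shade's stem below. Bring the 10 mm bar in here sideways, the hook moving along its +x, then lower the hook so that the bar goes straight up past the latch into the throat.
- latch (a joint): Sprung blade, 19 mm long, 3 mm thick, level across the throat 23 mm below the seat, hinged on the spine. 0 rad = shut (sprung to this); it swings only up, into the throat, to 1.4 rad against the spine. The bar lifts it with some 5 to 17 N and it snaps shut below the bar once the bar's centre is within about 5 mm of the seat.
- shade: Painted lamp shade of the hanger, 100 mm across at the rim, 66 mm high with its neck; origin at the centre of its rim, axes as the grip. Its paint is wet.
- bar_mid (a point): Middle of the stand's level round steel bar, 10 mm thick; y runs along the bar, away from the post, whose axis is 95 mm away at -y; an 18 mm end knob is 65 mm away at +y. x is level, z up. Bring the hook with its y along the bar's y. The bar sits on a carriage, 32 mm across and 30 mm high, that slides on the post; the height changes while you push.
- stand: Fixed stand: base plate 150 x 150 x 8 mm, 18 mm post 280 mm high at its centre; origin under the base, bar towards +y. Friction alone (about 5 N) holds the bar's carriage; pushed, it slides down 3 to 45 mm (not reported) onto a stop collar, 40 mm across, clamped to the post. Only there does the bar resist enough to open the latch fully.
- plain_shade: Bystander: white shade 115 mm across with a ring on top. Origin at the centre of its underside.
- shade_c: Bystander: smaller yellow shade 90 mm across with a ring on top. Origin at the centre of its underside.
- tape_roll: Bystander: paper tape roll, 100 mm across, 25 mm high, lying flat. Origin at the centre of its underside.
- paint_can: Bystander: closed metal paint can, 64 mm across, 85 mm high. Origin at the centre of its underside.
- mix_cup: Bystander: white plastic mixing cup, 68 mm across, 55 mm high. Origin at the centre of its underside.
- palette_knife: Bystander: palette knife with a wooden handle lying flat. Origin at the centre of its underside.
- spare_hook: Bystander: plain S-shaped wire hook, 60 mm long, lying flat. Origin at the centre of its underside.
- sand_block: Bystander: cork sanding block 70 x 45 x 30 mm. Origin at the centre of its underside.
Mind the look-alikes: they are no part of the job. Leave any green or pink look-alike of the part that bears hanger_grip alone.

How it is judged:
By the outcome, as a careful person would: the job done as asked, in the order asked, and still so for the second after the job is handed in, with the robot touching nothing.
It also fails if it takes over 69 s, if anything falls off the work surface, if the arm or the gripper's body presses on something with over 40 N, if the wrist force passes 120 N, or if a joint passes its speed limit or range.

### The arm

A 7-joint arm with a two-finger parallel gripper is mounted at the origin on the work surface. World frame = base frame: x ahead of the robot, y to its left, z up, the work surface at z = 0. Lengths are in mm, angles in rad, forces in N, time in s.
With the tool pointing down it reaches from about 425 to 925 mm from the base axis. Payload 6.8 kg.
Tool frame: the origin (TCP) lies on the centre line of the jaws, within the pads' length; the fingertips stand 25 mm ahead of it and the grasp point (between the pads) lies 6 mm ahead of it (env.tip_reach is the z of the fingertips in the tool frame, in mm); z points along the fingers, y is the line along which they close (so a half turn about z gives the same grasp; the last joint's range is limited). The gripper opens to 88 mm and grips with 3 to 60 N. Pads are 20 mm wide; open, the fingers measure 115 mm over their backs; the gripper's body (75 mm by 178 mm) begins 61 mm behind the grasp point.
Start: joints at [1.052, 0.477, 0.022, 1.555, -0.011, 1.109, -0.083], TCP at [269.567, -618.854, 247.664] pointing down, gripper open.
Joint ranges: [-2.96, 2.96], [-0.34, 2.1], [-1.41, 1.46], [0.24, 2.44], [-1.37, 4.51], [0.17, 1.92], [-2.96, 2.96]. Speed limits (rad/s): [2.39, 2.39, 3.14, 3.14, 3.14, 3.14, 3.14].

### API

Orientations are given as a 3x3 rotation matrix whose columns are the frame's x, y, z axes.
In Python, from plant import env, cams gives the robot as it stands.
- The arm moves only by the shell command python3 -m crank 'ROWS' [FORCE]. ROWS is JSON, a list of rows, each an object with "hand": the finger opening in mm, from 0 to 87.8; "dp": the shift along the tool's x, y, z in mm, a list of three; "rot": the turn, a rotation vector about the tool's x, y, z in rad, a list of three. A call has 1 to 8 rows; each row is the pose to reach, as a shift and turn from the pose commanded when the call began, along the tool's axes at that moment; what a row does not reach only later rows make up. A row lasts 1/10 s, in which the tool goes at most 50 mm and 8.59 degrees, less where a joint would pass 70% of its speed; a pose out of reach is approached as far as the arm can. A call with a gripper value outside its range is refused whole. The fingers move at their own pace and stop on an object; FORCE is the grip in N (left out, the last holds). Time passes only in rows, so rows that repeat a pose let the fingers close. It gives the time, the measured TCP pose, the force, the opening and the grip force at its end, in the units of the state.
- env.get_state(): the state, without advancing time (a new reading comes with each control period).
- cams.capture(name): name is "side" or "top" or "wrist"; returns a dict with "image" (480x640x3 uint8, red, green, blue), "vertical_fov" (degrees; the focal length in pixels is half the picture's height over the tangent of half this angle, whatever the lens; pixels are square), "cx", "cy" (the principal point, pixels), "D" ([k1, k2, p1, p2, k3] as OpenCV has them; the pictures are not rectified), "rvec" (rotation vector, rad) and "tvec" (3), from world to camera coordinates, as OpenCV has them; the wrist camera has in their place "tool_from_camera" (4x4, takes a point from camera to tool coordinates, whose origin is the TCP and whose axes are the flange's). Camera axes: x right, y down, z forward; pixel columns grow to the right and rows downward; lengths in mm; the calibration is good to about 2 mm. A picture is of the moment at which its call begins: read the wrist's pose just before it. There is no depth.
- env.finish_job(): hands the job in; it is judged then, once.
The state is a dict: "time": time; "joints": joint angles; "qvel": joint speeds; "joint_torque": joint torques, N m; "eef_pos": TCP position; "ee_rot": TCP orientation; "ft_force": force on the tool from outside, world axes, zero at the start; "torque": the same for the moment, N m; "width": finger opening in mm; "grasp_force": force on a finger pad.
Only numpy, scipy, OpenCV 4.12 (cv2) and the standard library are available. Lean on these libraries where they do the work, as an engineer would, in place of code of your own. Each camera call takes 0.05 s, during which the arm holds its last target. There are 200 camera calls.

## Working session

There is one attempt and no reset: what is moved stays moved. The work goes in short steps, Python scripts to look and compute and a shell command to move; the robot and the scene stay as the last step left them, time stands still between calls to the robot, and variables do not carry over. Pictures are saved under pics/ and viewed, at most 10 in all, crops included, and the job is handed in when it is done.

```bash
ls; mkdir -p pics; cat > h.py <<'E'
import numpy as np, cv2, pickle
from plant import env, cams
def cap(n,name):
    s=env.get_state(); c=cams.capture(n); c['state']=s
    pickle.dump(c,open(f'pics/{name}.pkl','wb')); cv2.imwrite(f'pics/{name}.png',c['image'][:,:,::-1]); return c
def load(name): return pickle.load(open(f'pics/{name}.pkl','rb'))
def pose(c):
    if 'rvec' in c and c.get('rvec') is not None:
        R=cv2.Rodrigues(np.array(c['rvec'],float))[0]; t=np.array(c['tvec'],float).ravel()
        return R.T,-R.T@t   # world from cam
    T=np.array(c['tool_from_camera']); R=np.array(c['state']['ee_rot']); p=np.array(c['state']['eef_pos'])
    return R@T[:3,:3], R@T[:3,3]+p
def K(c):
    f=240/np.tan(np.radians(c['vertical_fov'])/2); return np.array([[f,0,c['cx']],[0,f,c['cy']],[0,0,1.]])
def ray(c,u,v):
    q=cv2.undistortPoints(np.array([[[u,v]]],float),K(c),np.array(c['D'],float)).ravel()
    R,o=pose(c); d=R@np.array([q[0],q[1],1]); return o,d/np.linalg.norm(d)
def onz(c,u,v,z):
    o,d=ray(c,u,v); return o+d*(z-o[2])/d[2]
def tri(*rs):
    A=0;b=0
    for o,d in rs:
        P=np.eye(3)-np.outer(d,d); A=A+P; b=b+P@o
    x=np.linalg.solve(A,b); return x,[np.linalg.norm((np.eye(3)-np.outer(d,d))@(x-o)) for o,d in rs]
def proj(c,p):
    R,o=pose(c); rv=cv2.Rodrigues(R.T)[0]
    return cv2.projectPoints(np.array(p,float).reshape(-1,3),rv,-R.T@o,K(c),np.array(c['D'],float))[0].reshape(-1,2)
E
python3 - <<'E'
from h import *
a=cap('side','s0');b=cap('top','t0')
for c in (a,b): R,o=pose(c); print(o.round(),R[:,2].round(2),c['vertical_fov'])
s=env.get_state(); print(s['eef_pos'],np.round(s['ee_rot'],3),s['time'],s['ft_force'],s['width'])
E
```

```text
pics
[-296.  785.  999.] [ 0.58 -0.53 -0.61] 45.72094280692548
[ 353.    8. 1098.] [ 0.19  0.01 -0.98] 51.0881620521408
[ 269.33414937 -618.39855141  246.77518091] [[ 0.917  0.399 -0.001]
 [ 0.399 -0.917  0.001]
 [-0.    -0.002 -1.   ]] 0.1 [-0.90844702  0.35437353 -0.13075675] 87.83454259755867
```

View pics/s0.png

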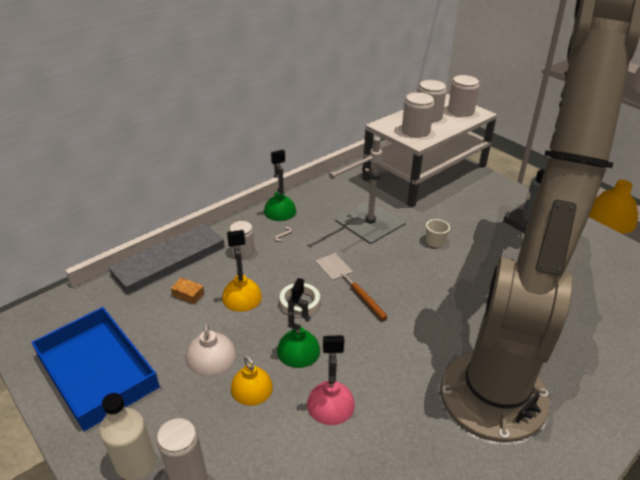

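View pics/t0.png

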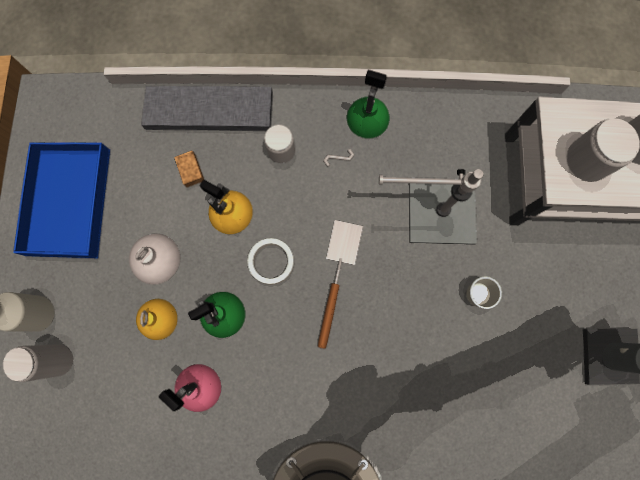

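The target is the orange-yellow hanger: grip at (236,238) in side and (212,190) in top. The stand is upper right, with the bar's knob at (333,175) in side and (381,180) in top.

```bash
python3 - <<'E'
from h import *
a=load('s0');b=load('t0')
for n,pa,pb in [('grip',(236,238),(212,190)),('knob',(333,175),(381,180)),('posttop',(377,143),(478,174))]:
    x,e=tri(ray(a,*pa),ray(b,*pb)); print(n,x.round(1),np.round(e,1))
# shade rim
hsv=cv2.cvtColor(b['image'],cv2.COLOR_RGB2HSV); m=cv2.inRange(hsv,(15,150,80),(28,255,255))
n,l,st,ce=cv2.connectedComponentsWithStats(m)
for i in range(1,n):
    if st[i,4]>300: print(st[i],ce[i],onz(b,*ce[i],25).round(1))
for q in [(410,180),(475,180),(410,243),(477,244)]: print('base',onz(b,*q,8).round(1))
for nm,c,(x0,y0,w,h) in [('s',a,(200,215,100,100)),('t',b,(180,160,100,80)),('s2',a,(300,120,150,130)),('t2',b,(360,140,150,120))]:
    cv2.imwrite(f'pics/{nm}.png',cv2.resize(c['image'][y0:y0+h,x0:x0+w,::-1],(400,300),interpolation=cv2.INTER_CUBIC))
cv2.imwrite('pics/m.png',np.vstack([np.hstack([cv2.imread('pics/s.png'),cv2.imread('pics/t.png')]),np.hstack([cv2.imread('pics/s2.png'),cv2.imread('pics/t2.png')])]))
E
```

```text
grip [603.3 230.6 188.9] [1.5 1.5]
knob [617.2 -84.4 228.8] [0.4 0.4]
posttop [ 623.2 -251.4  262.2] [0.6 0.6]
[ 209  191   43   43 1262] [231.89619651 213.56497623] [594.2 221.4  25. ]
[ 136  299   41   41 1204] [157.46511628 319.00581395] [359.1 369.7  25. ]
base [ 685.7 -173.9    8. ]
base [ 690.2 -323.1    8. ]
base [ 541.2 -172.7    8. ]
base [ 542.5 -322.5    8. ]
```

View pics/m.png

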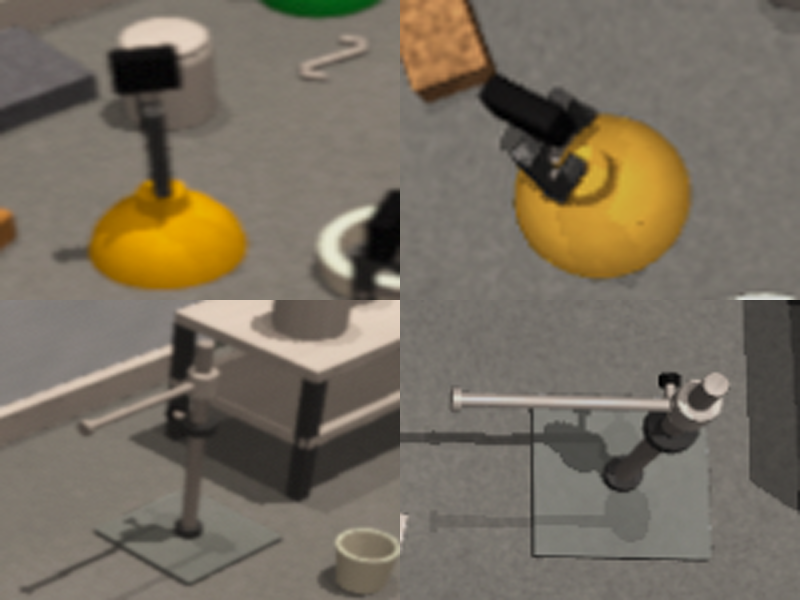

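The crops show the hook's crown and both legs under the grip. The spine runs into the neck at lower left, crop (575,180), and the tip leg is at upper right, crop (575,105). So hook +x is about (0.86,-0.51) in world axes. The bar is level at about z 229, along world y. I'll move toward the hanger now and check with the wrist camera.

```bash
python3 -m crank '[{"hand":87,"dp":[35,-34,-10],"rot":[0,0,0]},{"hand":87,"dp":[70,-68,-20],"rot":[0,0,0]},{"hand":87,"dp":[105,-102,-30],"rot":[0,0,0]},{"hand":87,"dp":[140,-136,-40],"rot":[0,0,0]},{"hand":87,"dp":[175,-170,-50],"rot":[0,0,0]},{"hand":87,"dp":[210,-204,-60],"rot":[0,0,0]},{"hand":87,"dp":[245,-238,-70],"rot":[0,0,0]},{"hand":87,"dp":[280,-272,-80],"rot":[0,0,0]}]' 20
python3 - <<'E'
from h import *
c=cams.capture('wrist'); print(np.round(c['tool_from_camera'],2),c['vertical_fov'])
E
```

```text
time: 0.9
eef_pos: [417.8, -255.6, 327.9]
ee_rot: [[0.917, 0.399, -0.0], [0.399, -0.917, -0.0], [-0.0, 0.0, -1.0]]
ft_force: [0.8, -0.9, 0.5]
width: 86.8
grasp_force: 0.0
[[   0.     -0.97   -0.24   66.62]
 [   1.     -0.      0.     -0.42]
 [  -0.     -0.24    0.97 -137.28]
 [   0.      0.      0.      1.  ]] 64.73173298666774
```

```bash
python3 -m crank '[{"hand":87,"dp":[34,-35,0],"rot":[0,0,-0.08]},{"hand":87,"dp":[68,-70,0],"rot":[0,0,-0.16]},{"hand":87,"dp":[102,-105,0],"rot":[0,0,-0.24]},{"hand":87,"dp":[136,-140,0],"rot":[0,0,-0.32]},{"hand":87,"dp":[170,-175,0],"rot":[0,0,-0.4]},{"hand":87,"dp":[204,-210,0],"rot":[0,0,-0.48]},{"hand":87,"dp":[238,-245,0],"rot":[0,0,-0.56]},{"hand":87,"dp":[272,-280,0],"rot":[0,0,-0.62]}]'
python3 - <<'E'
from h import *
c=cap('wrist','w1'); print(proj(c,[[603,231,189],[594,221,25]]))
E
```

```text
time: 1.75
eef_pos: [555.6, 109.1, 327.4]
ee_rot: [[0.512, 0.859, -0.0], [0.859, -0.512, -0.0], [-0.0, -0.0, -1.0]]
ft_force: [0.4, -1.1, 0.6]
width: 87.0
grasp_force: 0.0
[[288.63514502  43.97927282]
 [298.69930729  92.7690374 ]]
```

View pics/w1.png

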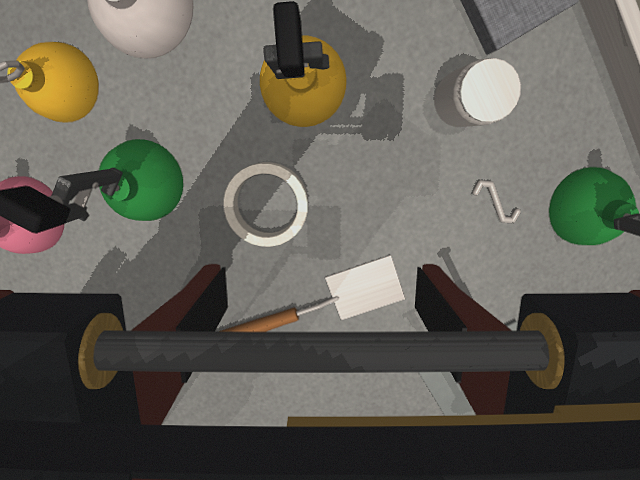

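The wrist view shows the grip at about (287,40), with its long side running along the image rows. Next I'll measure its yaw by contour and enlarge a crop of the hook.

```bash
python3 -m crank '[{"hand":87,"dp":[25,0,0],"rot":[0,0,0]},{"hand":87,"dp":[50,0,0],"rot":[0,0,0]},{"hand":87,"dp":[75,0,0],"rot":[0,0,0]},{"hand":87,"dp":[75,0,0],"rot":[0,0,0]}]'
python3 - <<'E'
from h import *
c=cap('wrist','w2'); u=proj(c,[603,231,189])[0]; print(u)
u=u.astype(int); x0=max(u[0]-80,0);y0=max(u[1]-60,0)
cv2.imwrite('pics/w2c.png',cv2.resize(c['image'][y0:y0+150,x0:x0+200,::-1],(800,600),interpolation=cv2.INTER_CUBIC)); print(x0,y0)
E
```

```text
time: 2.2
eef_pos: [594.0, 174.8, 326.8]
ee_rot: [[0.511, 0.86, -0.001], [0.86, -0.511, 0.002], [0.001, -0.002, -1.0]]
ft_force: [0.1, -0.3, -0.5]
width: 87.0
grasp_force: 0.0
[291.85277525 158.64711429]
211 98
```

View pics/w2c.png

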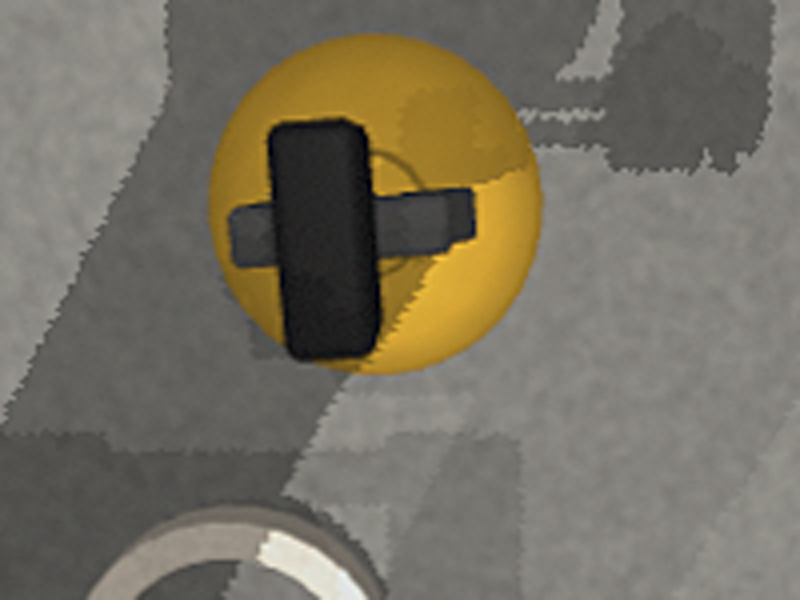

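The grip outline runs (270,125)-(365,122)-(380,355)-(290,358) in the crop. It is turned 0.064 rad from the tool, and the flared tip is on the right at (470,215), so hook +x is tool +y.

```bash
python3 - <<'E'
from h import *
c=load('w2'); R=np.array(c['state']['ee_rot']); p=np.array(c['state']['eef_pos'])
for q in [(326,240),(270,125),(365,122),(380,355),(290,358)]:
    w=onz(c,q[0]/4+211,q[1]/4+98,208); print(w.round(1),(R.T@(w-p)).round(1))
E
```

```text
[605.3 231.2 208. ] [ 54.1 -18.8 118.9]
[607.2 251.7 208. ] [ 72.7 -27.7 118.9]
[620.8 244.1 208. ] [ 73.2 -12.1 118.9]
[603.1 210.2 208. ] [ 35.  -10.  118.8]
[589.7 217.6 208. ] [ 34.5 -25.3 118.9]
```

```bash
python3 -m crank '[{"hand":60,"dp":[27,-9,0],"rot":[0,0,-0.03]},{"hand":60,"dp":[54,-19,0],"rot":[0,0,-0.064]},{"hand":60,"dp":[54,-19,40],"rot":[0,0,-0.064]},{"hand":60,"dp":[54,-19,75],"rot":[0,0,-0.064]},{"hand":60,"dp":[54,-19,100],"rot":[0,0,-0.064]},{"hand":60,"dp":[54,-19,120],"rot":[0,0,-0.064]},{"hand":60,"dp":[54,-19,130],"rot":[0,0,-0.064]},{"hand":60,"dp":[54,-19,130],"rot":[0,0,-0.064]}]' 40
python3 -m crank '[{"hand":25,"dp":[0,0,0],"rot":[0,0,0]},{"hand":25,"dp":[0,0,0],"rot":[0,0,0]},{"hand":25,"dp":[0,0,0],"rot":[0,0,0]},{"hand":25,"dp":[0,0,0],"rot":[0,0,0]}]' 40
python3 - <<'E'
from h import *
c=cap('wrist','w3')
E
```

```text
time: 3.05
eef_pos: [604.6, 226.4, 196.3]
ee_rot: [[0.459, 0.888, -0.002], [0.888, -0.459, -0.002], [-0.003, -0.001, -1.0]]
ft_force: [0.3, -0.7, 0.4]
width: 59.6
grasp_force: 0.0
time: 3.45
eef_pos: [605.6, 228.3, 198.5]
ee_rot: [[0.458, 0.889, 0.001], [0.889, -0.458, 0.0], [0.001, 0.001, -1.0]]
ft_force: [-0.5, 0.2, -0.3]
width: 31.9
grasp_force: 0.0
```

View pics/w3.png

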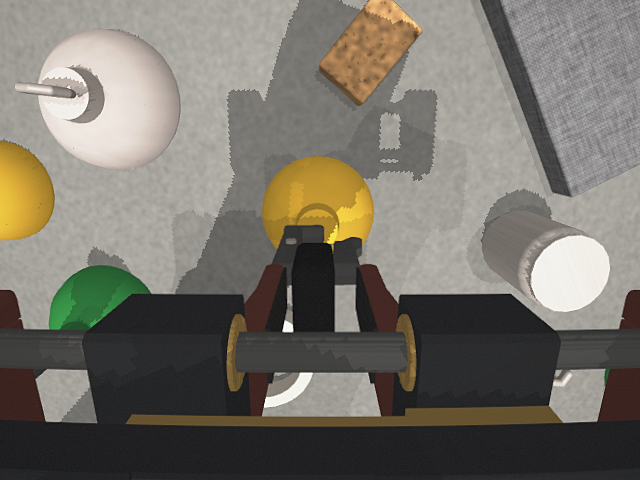

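The grip block is between the pads, at columns 293–335 with the jaws centred near 320, and it is well aligned. Closing now.

```bash
python3 -m crank '[{"hand":18,"dp":[0,0,0],"rot":[0,0,0]},{"hand":10,"dp":[0,0,0],"rot":[0,0,0]},{"hand":6,"dp":[0,0,0],"rot":[0,0,0]},{"hand":6,"dp":[0,0,0],"rot":[0,0,0]},{"hand":6,"dp":[0,0,0],"rot":[0,0,0]},{"hand":6,"dp":[0,0,0],"rot":[0,0,0]},{"hand":6,"dp":[0,0,0],"rot":[0,0,0]}]' 45
python3 -m crank '[{"hand":6,"dp":[0,0,-10],"rot":[0,0,0]},{"hand":6,"dp":[0,0,-30],"rot":[0,0,0]},{"hand":6,"dp":[0,0,-55],"rot":[0,0,0]},{"hand":6,"dp":[0,0,-80],"rot":[0,0,0]},{"hand":6,"dp":[0,0,-105],"rot":[0,0,0]},{"hand":6,"dp":[0,0,-120],"rot":[0,0,0]},{"hand":6,"dp":[0,0,-125],"rot":[0,0,0]},{"hand":6,"dp":[0,0,-125],"rot":[0,0,0]}]'
```

```text
time: 4.2
eef_pos: [605.1, 228.0, 197.4]
ee_rot: [[0.458, 0.889, -0.0], [0.889, -0.458, -0.0], [-0.0, -0.0, -1.0]]
ft_force: [-0.5, 1.1, -1.4]
width: 15.9
grasp_force: 45.0
time: 5.0
eef_pos: [605.4, 228.0, 322.9]
ee_rot: [[0.458, 0.889, 0.001], [0.889, -0.458, 0.0], [0.0, 0.001, -1.0]]
ft_force: [-0.7, -0.2, -2.8]
width: 16.0
grasp_force: 45.0
```

Holding at 45 N. Now I'll carry it to the robot side of the bar and turn the hook parallel to it.

```bash
python3 -m crank '[{"hand":6,"dp":[-20,10,-4],"rot":[0,0,-0.03]},{"hand":6,"dp":[-60,25,-8],"rot":[0,0,-0.09]},{"hand":6,"dp":[-105,40,-8],"rot":[0,0,-0.16]},{"hand":6,"dp":[-150,55,-8],"rot":[0,0,-0.23]},{"hand":6,"dp":[-195,70,-8],"rot":[0,0,-0.3]},{"hand":6,"dp":[-240,85,-8],"rot":[0,0,-0.37]},{"hand":6,"dp":[-280,98,-8],"rot":[0,0,-0.43]},{"hand":6,"dp":[-310,105,-8],"rot":[0,0,-0.476]}]'
python3 - <<'E'
from h import *
s=env.get_state();R=np.array(s['ee_rot']);print(s['eef_pos'],R.T@(np.array([540,-153,331])-s['eef_pos']))
E
```

```text
time: 5.8
eef_pos: [555.0, -99.5, 328.9]
ee_rot: [[0.001, 1.0, -0.003], [1.0, -0.001, -0.001], [-0.001, -0.003, -1.0]]
ft_force: [0.7, -0.7, -3.7]
width: 15.7
grasp_force: 45.0
[555.0411248  -99.5337618  328.87419769] [-53.48544645 -14.98510219  -2.03637641]
```

```bash
python3 -m crank '[{"hand":6,"dp":[-20,-6,-1],"rot":[0,0,0]},{"hand":6,"dp":[-40,-10,-2],"rot":[0,0,0]},{"hand":6,"dp":[-52,-12,-2],"rot":[0,0,0]},{"hand":6,"dp":[-53,-12,-2],"rot":[0,0,0]},{"hand":6,"dp":[-53,-12,-2],"rot":[0,0,0]}]'
python3 - <<'E'
from h import *
c=cap('wrist','w4'); a=cap('side','s4'); b=cap('top','t4')
x0,y0=300,90
A=cv2.resize(a['image'][y0:y0+120,x0:x0+160,::-1],(560,420),interpolation=cv2.INTER_CUBIC)
cv2.imwrite('pics/m4.png',cv2.resize(np.hstack([cv2.resize(c['image'][:,:,::-1],(560,420)),A]),(800,300)))
cv2.imwrite('pics/a4.png',cv2.resize(a['image'][80:230,290:490,::-1],(800,600),interpolation=cv2.INTER_CUBIC))
print(proj(a,[[616,-153,229],[616,-88,229]]),proj(c,[[616,-153,229],[616,-88,229]]))
E
```

```text
time: 6.3
eef_pos: [544.5, -147.8, 332.0]
ee_rot: [[-0.0, 1.0, -0.001], [1.0, 0.0, 0.001], [0.001, -0.001, -1.0]]
ft_force: [0.3, 0.7, -3.0]
width: 15.7
grasp_force: 45.0
[[352.51298529 166.45459252]
 [334.46919765 174.69615454]] [[428.09185489 250.33054228]
 [435.05075673 150.39942196]]
```

View pics/a4.png

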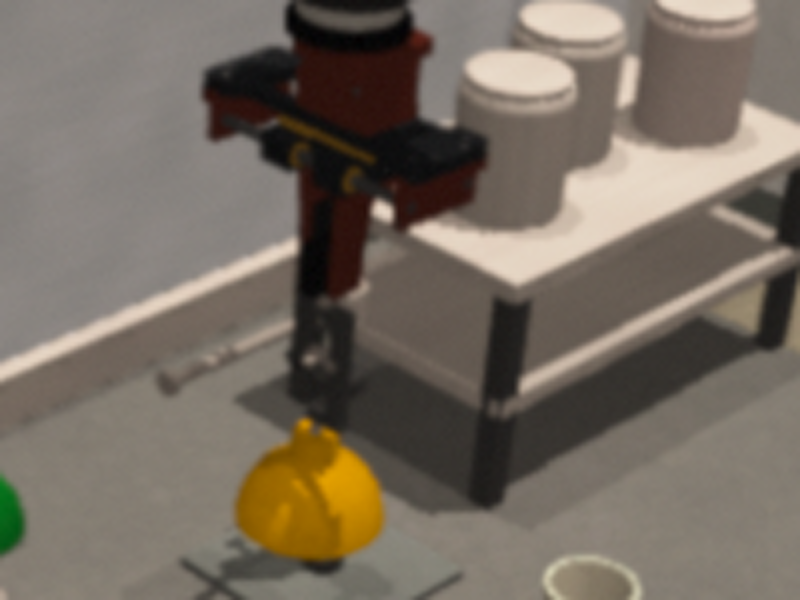

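View pics/w4.png

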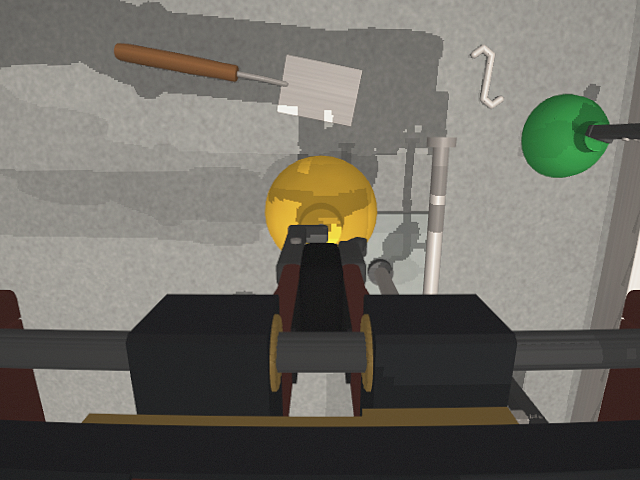

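In the wrist view the hanger hangs straight, with the shade centred at (321,212). The bar runs from its knob at (441,143) down to about (432,290), roughly 4 mm further in x than I predicted. I'll triangulate the knob and bar across the three views.

```bash
python3 - <<'E'
from h import *
a=load('s0');b=load('t0');c=load('w4')
x,e=tri(ray(a,333,175),ray(b,381,180),ray(c,441,143)); print('knob',x.round(1),np.round(e,1))
x,e=tri(ray(b,381,180),ray(c,441,143)); print('top+wrist',x.round(1),np.round(e,1))
x,e=tri(ray(a,333,175),ray(c,441,143)); print('side+wrist',x.round(1),np.round(e,1))
for z in (225,229,233): print(z,onz(c,434,250,z).round(1),onz(c,441,143,z).round(1), onz(b,430,181,z).round(1),onz(b,400,180.5,z).round(1))
s=c['state'];p=s['eef_pos'];print(p,proj(c,p+np.array([0,0,-6.])))
E
```

```text
knob [618.  -84.2 228.9] [0.4 1.2 1.6]
top+wrist [613.7 -83.2 243.5] [1.2 1.2]
side+wrist [618.7 -84.  228.7] [1. 1.]
225 [ 621.2 -154.   225. ] [620.7 -83.5 225. ] [ 618.7 -174.3  225. ] [ 618.1 -119.6  225. ]
229 [ 619.9 -152.8  229. ] [619.4 -83.5 229. ] [ 617.5 -173.4  229. ] [ 616.9 -119.   229. ]
233 [ 618.7 -151.6  233. ] [618.2 -83.4 233. ] [ 616.3 -172.6  233. ] [ 615.7 -118.4  233. ]
[ 544.48640198 -147.77232673  332.00843088] [[320.17133301 305.85961703]]
```

Bar x is about 618.5 and z about 229. Now moving the hook along +x so the bar enters the gap.

```bash
python3 -m crank '[{"hand":6,"dp":[0,12,1],"rot":[0,0,0]},{"hand":6,"dp":[0,27,1],"rot":[0,0,0]},{"hand":6,"dp":[0,42,1],"rot":[0,0,0]},{"hand":6,"dp":[0,56,1],"rot":[0,0,0]},{"hand":6,"dp":[0,66,1],"rot":[0,0,0]},{"hand":6,"dp":[0,74,1],"rot":[0,0,0]},{"hand":6,"dp":[0,74,1],"rot":[0,0,0]},{"hand":6,"dp":[0,74,1],"rot":[0,0,0]}]'
python3 - <<'E'
from h import *
a=cap('side','s5');c=cap('wrist','w5');print(c['state']['eef_pos'],c['state']['ft_force'])
A=cv2.resize(a['image'][110:230,290:410,::-1],(400,400),interpolation=cv2.INTER_CUBIC)
W=cv2.resize(c['image'][90:290,220:420,::-1],(400,400),interpolation=cv2.INTER_CUBIC)
cv2.imwrite('pics/m5.png',np.hstack([A,W]))
E
```

```text
time: 7.25
eef_pos: [618.4, -148.4, 331.5]
ee_rot: [[-0.0, 1.0, -0.001], [1.0, 0.0, 0.0], [0.0, -0.001, -1.0]]
ft_force: [-0.5, -0.3, -3.3]
width: 16.0
grasp_force: 45.0
[ 618.15073813 -148.60995415  331.59377794] [-0.10947327 -0.45472909 -3.24166661]
```

View pics/m5.png

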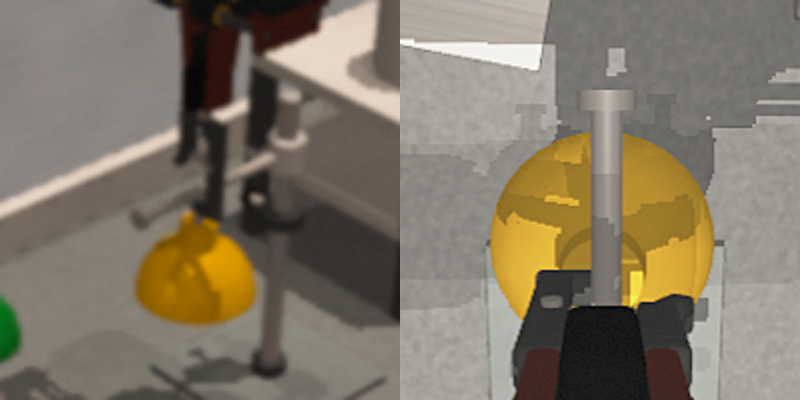

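The bar lies in the gap: in the wrist crop it is centred under the grip at column 607, against 606 for the grip, and in the side view the spine is in front of it. No contact force so far. Lowering now, first to just short of the latch.

```bash
python3 -m crank '[{"hand":6,"dp":[0,1,4],"rot":[0,0,0]},{"hand":6,"dp":[0,1,10],"rot":[0,0,0]},{"hand":6,"dp":[0,1,15],"rot":[0,0,0]},{"hand":6,"dp":[0,1,18],"rot":[0,0,0]},{"hand":6,"dp":[0,1,20],"rot":[0,0,0]}]'
python3 -m crank '[{"hand":6,"dp":[0,0,2],"rot":[0,0,0]},{"hand":6,"dp":[0,0,4],"rot":[0,0,0]},{"hand":6,"dp":[0,0,6],"rot":[0,0,0]},{"hand":6,"dp":[0,0,8],"rot":[0,0,0]}]'
```

```text
time: 7.85
eef_pos: [619.3, -148.6, 311.1]
ee_rot: [[0.0, 1.0, -0.001], [1.0, -0.0, 0.0], [0.0, -0.001, -1.0]]
ft_force: [0.2, 0.3, -2.4]
width: 15.5
grasp_force: 45.0
time: 8.25
eef_pos: [619.9, -148.2, 304.5]
ee_rot: [[-0.0, 1.0, 0.001], [1.0, 0.0, 0.0], [0.0, 0.001, -1.0]]
ft_force: [-0.6, 1.9, 2.7]
width: 15.8
grasp_force: 45.0
```

```bash
python3 -m crank '[{"hand":6,"dp":[0,0,2],"rot":[0,0,0]},{"hand":6,"dp":[0,0,4],"rot":[0,0,0]},{"hand":6,"dp":[0,0,6],"rot":[0,0,0]},{"hand":6,"dp":[0,0,8],"rot":[0,0,0]}]'
```

```text
time: 8.65
eef_pos: [619.7, -148.4, 295.7]
ee_rot: [[-0.0, 1.0, 0.001], [1.0, 0.0, 0.0], [0.0, 0.001, -1.0]]
ft_force: [-0.1, 2.1, 1.4]
width: 15.6
grasp_force: 45.0
```

Contact at about 5 N, and the carriage is sliding. I'll continue in small steps.

```bash
python3 -m crank '[{"hand":6,"dp":[0,0,2],"rot":[0,0,0]},{"hand":6,"dp":[0,0,4],"rot":[0,0,0]},{"hand":6,"dp":[0,0,6],"rot":[0,0,0]}]' | grep -E 'eef|ft_|wid'
```

```text
eef_pos: [619.7, -148.4, 289.5]
ft_force: [-0.8, 1.8, 2.0]
width: 15.8
```

```bash
python3 -m crank '[{"hand":6,"dp":[0,0,2],"rot":[0,0,0]},{"hand":6,"dp":[0,0,4],"rot":[0,0,0]},{"hand":6,"dp":[0,0,6],"rot":[0,0,0]}]' | grep -E 'eef|ft_|wid'
```

```text
eef_pos: [619.6, -148.5, 283.5]
ft_force: [0.3, 1.9, 2.4]
width: 15.7
```

```bash
python3 -m crank '[{"hand":6,"dp":[0,0,2],"rot":[0,0,0]},{"hand":6,"dp":[0,0,4],"rot":[0,0,0]},{"hand":6,"dp":[0,0,6],"rot":[0,0,0]}]' | grep -E 'eef|ft_|wid'
```

```text
eef_pos: [619.6, -148.5, 277.5]
ft_force: [0.3, 2.3, 2.9]
width: 15.7
```

```bash
python3 -m crank '[{"hand":6,"dp":[0,0,2],"rot":[0,0,0]},{"hand":6,"dp":[0,0,4],"rot":[0,0,0]},{"hand":6,"dp":[0,0,6],"rot":[0,0,0]}]' | grep -E 'eef|ft_|wid'
```

```text
eef_pos: [619.6, -148.5, 271.5]
ft_force: [0.1, 1.8, 1.9]
width: 15.5
```

```bash
python3 -m crank '[{"hand":6,"dp":[0,0,2],"rot":[0,0,0]},{"hand":6,"dp":[0,0,4],"rot":[0,0,0]}]' | grep -E 'eef|ft_|wid'
```

```text
eef_pos: [619.6, -148.5, 267.6]
ft_force: [-1.0, 3.1, 6.6]
width: 15.8
```

```bash
python3 -m crank '[{"hand":6,"dp":[0,0,2],"rot":[0,0,0]},{"hand":6,"dp":[0,0,4],"rot":[0,0,0]}]' | grep -E 'eef|ft_|wid'
```

```text
eef_pos: [619.8, -148.3, 264.6]
ft_force: [-2.0, 3.1, 8.9]
width: 16.0
```

The force is rising, so the carriage is on its collar and the latch is opening.

```bash
python3 -m crank '[{"hand":6,"dp":[0,0,2],"rot":[0,0,0]},{"hand":6,"dp":[0,0,4],"rot":[0,0,0]}]' | grep -E 'eef|ft_|wid'
```

```text
eef_pos: [620.3, -148.1, 261.5]
ft_force: [-1.7, 4.3, 13.8]
width: 15.7
```

```bash
python3 -m crank '[{"hand":6,"dp":[0,0,2],"rot":[0,0,0]},{"hand":6,"dp":[0,0,4],"rot":[0,0,0]}]' | grep -E 'eef|ft_|wid'
```

```text
eef_pos: [619.8, -148.7, 257.7]
ft_force: [-4.4, 0.7, 11.1]
width: 15.9
```

```bash
python3 -m crank '[{"hand":6,"dp":[0,0,2],"rot":[0,0,0]},{"hand":6,"dp":[0,0,3],"rot":[0,0,0]}]' | grep -E 'eef|ft_|wid'
```

```text
eef_pos: [618.1, -149.6, 252.8]
ft_force: [-4.8, 0.5, 4.7]
width: 15.5
```

```bash
python3 -m crank '[{"hand":6,"dp":[0,0,1],"rot":[0,0,0]},{"hand":6,"dp":[0,0,3],"rot":[0,0,0]}]' | grep -E 'eef|ft_|wid'
```

```text
eef_pos: [618.2, -149.7, 249.3]
ft_force: [-5.1, -0.6, 5.0]
width: 15.7
```

```bash
python3 -m crank '[{"hand":6,"dp":[0,0,1],"rot":[0,0,0]},{"hand":6,"dp":[0,0,2],"rot":[0,0,0]}]' | grep -E 'eef|ft_|wid'
```

```text
eef_pos: [618.4, -149.4, 246.9]
ft_force: [-4.7, 0.7, 3.0]
width: 16.1
```

```bash
python3 -m crank '[{"hand":6,"dp":[0,0,1],"rot":[0,0,0]},{"hand":6,"dp":[0,0,2],"rot":[0,0,0]}]' | grep -E 'eef|ft_|wid'
```

```text
eef_pos: [617.3, -149.0, 243.7]
ft_force: [-7.1, -0.5, -4.7]
width: 15.9
```

```bash
python3 -m crank '[{"hand":6,"dp":[0,0,0.5],"rot":[0,0,0]},{"hand":6,"dp":[0,0,1],"rot":[0,0,0]}]' | grep -E 'eef|ft_|wid'
```

```text
eef_pos: [619.8, -148.7, 243.9]
ft_force: [0.8, -0.6, -3.4]
width: 15.8
```

```bash
python3 -m crank '[{"hand":6,"dp":[0,0,0.5],"rot":[0,0,0]},{"hand":6,"dp":[0,0,1],"rot":[0,0,0]}]' | grep -E 'eef|ft_|wid'
python3 - <<'E'
from h import *
a=cap('side','s6');c=cap('wrist','w6')
A=cv2.resize(a['image'][130:250,300:420,::-1],(500,500),interpolation=cv2.INTER_CUBIC)
W=cv2.resize(c['image'][90:340,245:395,::-1],(300,500),interpolation=cv2.INTER_CUBIC)
cv2.imwrite('pics/m6.png',np.hstack([A,W]))
E
```

```text
eef_pos: [619.9, -148.6, 243.6]
ft_force: [0.3, -0.3, -3.7]
width: 15.8
```

The latch snapped: the spring forces vanished (fx to 0) and the arm carries only the hanger's weight. I'll lower until the crown rests on the bar.

```bash
python3 -m crank '[{"hand":6,"dp":[0,0,0.5],"rot":[0,0,0]},{"hand":6,"dp":[0,0,1],"rot":[0,0,0]}]' | grep -E 'eef|ft_|wid'
```

```text
eef_pos: [619.6, -148.6, 242.7]
ft_force: [-0.4, -0.0, -2.9]
width: 15.8
```

```bash
python3 -m crank '[{"hand":6,"dp":[0,0,0.5],"rot":[0,0,0]},{"hand":6,"dp":[0,0,1],"rot":[0,0,0]}]' | grep -E 'eef|ft_|wid'
```

```text
eef_pos: [619.5, -148.6, 241.6]
ft_force: [-0.4, 0.2, -2.8]
width: 15.7
```

View pics/m6.png

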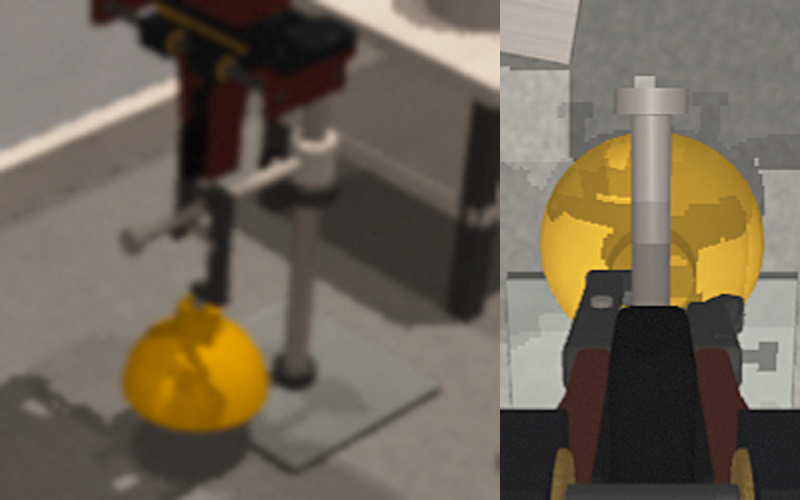

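The picture shows the carriage resting on the collar, the bar at the top of the throat (side crop (240,180)), and the shade hanging clear and upright. A little more lowering remains until the crown takes the weight.

```bash
python3 -m crank '[{"hand":6,"dp":[0,0,0.5],"rot":[0,0,0]},{"hand":6,"dp":[0,0,1],"rot":[0,0,0]}]' | grep -E 'eef|ft_|wid'
```

```text
eef_pos: [619.5, -148.6, 240.6]
ft_force: [-0.1, 0.4, -3.7]
width: 15.5
```

```bash
python3 -m crank '[{"hand":6,"dp":[0,0,0.5],"rot":[0,0,0]},{"hand":6,"dp":[0,0,0.7],"rot":[0,0,0]}]' | grep -E 'eef|ft_|wid'
```

```text
eef_pos: [619.5, -148.6, 239.9]
ft_force: [-0.4, 0.1, -3.1]
width: 15.9
```

```bash
python3 -m crank '[{"hand":6,"dp":[0,0,0.5],"rot":[0,0,0]},{"hand":6,"dp":[0,0,0.8],"rot":[0,0,0]}]' | grep -E 'eef|ft_|wid'
```

```text
eef_pos: [619.6, -148.5, 239.4]
ft_force: [-1.2, 1.4, -1.0]
width: 15.6
```

```bash
python3 -m crank '[{"hand":6,"dp":[0,0,0.5],"rot":[0,0,0]},{"hand":6,"dp":[0,0,0.8],"rot":[0,0,0]}]' | grep -E 'eef|ft_|wid'
```

```text
eef_pos: [619.7, -148.4, 238.9]
ft_force: [-1.5, 1.4, 1.4]
width: 15.6
```

Seated at 239, and the snap came at about 244, which agrees with the 5 mm in the description. I'll ease off, release and withdraw straight up.

```bash
python3 -m crank '[{"hand":6,"dp":[0,0,-0.5],"rot":[0,0,0]},{"hand":16,"dp":[0,0,-0.5],"rot":[0,0,0]},{"hand":20,"dp":[0,0,-0.5],"rot":[0,0,0]},{"hand":30,"dp":[0,0,-0.5],"rot":[0,0,0]},{"hand":45,"dp":[0,0,-0.5],"rot":[0,0,0]},{"hand":50,"dp":[0,0,-0.5],"rot":[0,0,0]},{"hand":50,"dp":[0,0,-0.5],"rot":[0,0,0]},{"hand":50,"dp":[0,0,-0.5],"rot":[0,0,0]}]' 10
python3 -m crank '[{"hand":50,"dp":[0,0,-5],"rot":[0,0,0]},{"hand":50,"dp":[0,0,-20],"rot":[0,0,0]},{"hand":50,"dp":[0,0,-45],"rot":[0,0,0]},{"hand":50,"dp":[0,0,-75],"rot":[0,0,0]},{"hand":50,"dp":[0,0,-100],"rot":[0,0,0]},{"hand":50,"dp":[0,0,-110],"rot":[0,0,0]},{"hand":50,"dp":[0,0,-110],"rot":[0,0,0]}]'
python3 - <<'E'
from h import *
a=cap('side','s7');c=cap('wrist','w7');b=load('s0')
m=(cv2.absdiff(a['image'],cap('side','s8')['image']).max(2)>40).sum(); print('motion px',m)
p=c['state']['eef_pos'];print(p)
g=c['image'].max(2)<45; g[290:]=0
n,l,st,ce=cv2.connectedComponentsWithStats(g.astype(np.uint8))
for i in range(1,n):
    if st[i,4]>200:
        print(st[i],ce[i],onz(c,*ce[i],250).round(1),cv2.minAreaRect(np.argwhere(l==i)[:,::-1].astype(np.float32)))
for nm,q in (('s6',load('s6')),('s7',a)):
    hsv=cv2.cvtColor(q['image'],cv2.COLOR_RGB2HSV); k=cv2.inRange(hsv,(15,150,80),(28,255,255)); k[:,:310]=0;k[:,400:]=0
    M=cv2.moments(k,True); print(nm,M['m00'],M['m10']/M['m00'],M['m01']/M['m00'],cv2.boundingRect(k))
E
```

```text
time: 13.95
eef_pos: [619.5, -148.6, 238.9]
ee_rot: [[0.0, 1.0, 0.0], [1.0, -0.0, -0.0], [-0.0, 0.0, -1.0]]
ft_force: [-0.4, 0.6, -0.1]
width: 50.0
grasp_force: 0.0
time: 14.65
eef_pos: [620.3, -148.5, 351.1]
ee_rot: [[0.0, 1.0, 0.004], [1.0, -0.0, -0.001], [-0.001, 0.004, -1.0]]
ft_force: [-0.6, -0.8, 0.3]
width: 50.2
grasp_force: 0.0
motion px 210
[ 619.56047178 -148.57261894  349.2401554 ]
[ 559  105   76   56 2464] [601.85064935 132.55844156] [794.7 -76.8 250. ] ((596.5475463867188, 129.1770477294922), (57.7179069519043, 65.3907241821289), 23.629377365112305)
[ 307  202   27   66 1015] [319.88768473 226.22167488] [ 619.4 -136.7  250. ] ((320.0, 234.5), (26.0, 65.0), 0.0)
s6 821.0 346.63459196102315 218.9439707673569 (329, 201, 36, 33)
s7 824.0 346.31674757281553 220.06796116504853 (329, 202, 35, 33)
```

```bash
python3 -m crank '[{"hand":50,"dp":[0,0,0],"rot":[0,0,0]},{"hand":50,"dp":[0,0,0],"rot":[0,0,0]},{"hand":50,"dp":[0,0,0],"rot":[0,0,0]},{"hand":50,"dp":[0,0,0],"rot":[0,0,0]},{"hand":50,"dp":[0,0,0],"rot":[0,0,0]},{"hand":50,"dp":[0,0,0],"rot":[0,0,0]},{"hand":50,"dp":[0,0,0],"rot":[0,0,0]},{"hand":50,"dp":[0,0,0],"rot":[0,0,0]}]' | grep time
python3 - <<'E'
from h import *
a=cap('side','s9');o=load('s8')
d=cv2.absdiff(a['image'],o['image']).max(2)>40; d[:140]=0; print('motion below gripper',d.sum())
hsv=cv2.cvtColor(a['image'],cv2.COLOR_RGB2HSV); k=cv2.inRange(hsv,(15,150,80),(28,255,255)); k[:,:310]=0;k[:,400:]=0
M=cv2.moments(k,True); print(M['m00'],M['m10']/M['m00'],M['m01']/M['m00'])
if d.sum()<50: print(env.finish_job())
E
```

```text
time: 15.6
motion below gripper 0
824.0 346.33252427184465 220.04854368932038
the job is handed in; nothing more can be done
None
```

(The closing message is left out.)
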